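# Trim a 3D printer's bed height stop

### The job

Trim the printer's bed height stop: push the red lock nut's lever anticlockwise until the nut is slack, turn the black adjuster knob clockwise until its yellow pointer stands exactly at the green index tab, then turn the lever clockwise until the nut is firmly tight again. Tighten by feel to about 12 N of push at the lever's post - over 16 N strips the plastic thread - and do not turn the adjuster before the nut is slack; leave the other things on the bench alone.

Things in the scene. Friction and masses are not known exactly. Their poses are not given: they have to be found in the camera images.
- stop_block: The height stop: a 110 x 110 mm aluminium foot 14 mm thick with a dark 76 x 76 mm block on it to 44 mm high and a 64 mm round boss to 50 mm, screwed to the bench. Origin: centre of its underside. The vertical common axis of nut, adjuster and index tab passes through this origin. Start yaw varies.
- jam_nut: The red lock nut, threaded into the block: 60 mm hub (57 to 71 mm above the bench) with a radial lever (13 mm wide, 60 to 70 mm high) ending in an upright post. Anticlockwise from above loosens it (it rises up to 6 mm); it turns 1 rad anticlockwise and 1.5 rad clockwise from its start, and stays where left. Origin on the common axis, at bench height at the start; x axis along the lever.
- lever_post (a point): Black upright round post at the lever's end, 14 mm in diameter, 60 to 115 mm above the bench, 80 mm from the axis; this point is on its centreline at 95 mm. The nut starts tight: 2 to 7 N sideways, square to the lever, breaks it loose; 0.3 rad on it is slack and turns at about 1 N. Retightening, once it bites the push rises by about 1 N per mm of post travel.
- washer: Steel washer hidden in the block between nut and adjuster collar; cannot turn. Origin as the block's. Nut grip = force between nut and washer, 4 to 7 N per 1 N pushed on the post while tightening (40 to 75 N at the start). The collar sinks as the adjuster is turned in, so the nut then bites later than at the start, 0.2 to 0.9 rad further clockwise: feel for it.
- adjuster: The adjuster screw with its black knob, threaded into the block on the common axis. Nut slack: turns at about 0.05 N m and sinks 3.5 mm per rad clockwise (from above). Nut tight: held fast, not to be forced. Origin on the axis, at bench height at the start; x axis along the pointer and the knob's bar.
- knob_grip (a point): Grip point of the knob: on the axis, 137 mm above the bench, in the middle of an upright bar 44 mm long (along the pointer), 14 mm wide and 42 mm high (108 to 150 mm above the bench).
- pointer_tip (a point): Tip of the yellow pointer under the knob bar, 45 mm from the axis, 105 mm above the bench (4 mm wide).
- mark (a point): Where the pointer's tip must stand: 45 mm from the axis, at the inner end of the 5 mm wide green tab on the fixed upright aluminium index bracket (bracket 46 to 60 mm from the axis, up to 105 mm high). It stands 0.5 to 1.5 rad clockwise of the pointer's starting direction.
- index_tab: The fixed index bracket; origin on the axis at bench height, x axis towards the green tab.
- printed_tray: bystander: white printed tray, 130 x 100 x 55 mm
- spool: bystander: orange reel, 100 mm wide, 50 mm high
- scraper: bystander: scraper lying on the bench
- driver: bystander: screwdriver lying on the bench
- screw_jar: bystander: jar, 52 mm wide, 70 mm high
- bearing: bystander: steel ring, 32 mm wide, 12 mm high
- nozzle_tin: bystander: brass tin, 44 mm wide, 25 mm high
- test_block: bystander: white printed block 30 x 30 x 20 mm
Mind the look-alikes: they are no part of the job. What is shaped like the stop_block but blue or turquoise is not meant.

How it is judged:
By the outcome, as a careful person would: the job done as asked, in the order asked, and still so for the second after the job is handed in, with the robot touching nothing.
It also fails if it takes over 72 s, if anything falls off the work surface, if the arm or the gripper's body presses on something with over 40 N, if the wrist force passes 120 N, or if a joint passes its speed limit or range.

### The arm

A 6-joint arm with a two-finger parallel gripper is mounted at the origin on the work surface. World frame = base frame: x ahead of the robot, y to its left, z up, the work surface at z = 0. Lengths are in mm, angles in rad, forces in N, time in s.
With the tool pointing down it reaches from about 350 to 875 mm from the base axis. Payload 4.2 kg.
Tool frame: the origin (TCP) lies at the very end of the fingers, on their centre line; the grasp point (between the pads) lies 19 mm behind it; z points along the fingers, y is the line along which they close (so a half turn about z gives the same grasp; the last joint's range is limited). The gripper opens to 85 mm and grips with 20 to 120 N. Pads are 22 mm wide; open, the fingers measure 114 mm over their backs; the gripper's body (76 mm by 85 mm) begins 54 mm behind the grasp point. The pads swing forward as they close: fully open they stand 13 mm farther back than shut.
Start: joints at [1.605, 0.385, 0.008, 0, -1.194, -0.259], TCP at [139.288, 609.26, 231.312] pointing down, gripper open.
Joint ranges: [-3.14, 3.14], [-1.21, 2.06], [-1.07, 1.41], [-3.16, 2.05], [-2.99, -0.16], [-3.1, 3.1]. Speed limits (rad/s): [2.79, 2.79, 3.14, 3.14, 3.14, 3.14].

### API

Orientations are given as a unit quaternion [x, y, z, w].
In Python, from bench import arm gives the robot as it stands.
- The arm moves only by the tool servo_tool, never from a script. Its argument "rows" is a list that holds one entry, the list of rows, each a list of 7 numbers: the finger opening in mm, from 0 to 85.4, then the shift along the tool's x, y, z in mm, then the turn, a rotation vector about the tool's x, y, z in rad. A call has 1 to 10 rows; each row is the pose to reach, as a shift and turn from the pose commanded when the call began, along the tool's axes at that moment; what a row does not reach only later rows make up. A row lasts 1/8 s, in which the tool goes at most 62.5 mm and 10.7 degrees, less where a joint would pass 70% of its speed; a pose out of reach is approached as far as the arm can. A call with a gripper value outside its range is refused whole. The fingers move at their own pace and stop on an object; the grip force is fixed at half the most. Time passes only in rows, so rows that repeat a pose let the fingers close. It gives the time, the measured TCP pose, the force, the opening and the grip force at its end, in the units of the state.
- arm.read_state(): the state, without advancing time (a new reading comes with each control period).
- arm.get_image(name): name is "scene" or "top" or "wrist"; returns the picture (400x640x3 uint8, red, green, blue); there is no depth.
- arm.camera_params(name): a dict with "intrinsics" (3x3 intrinsics, pixels), "D" ([k1, k2, p1, p2, k3] as OpenCV has them; the pictures are not rectified), "R" (3x3) and "t" (3): a world point X has camera coordinates R X + t. Camera axes: x right, y down, z forward; pixel columns grow to the right and rows downward; lengths in mm; the calibration is good to about 2 mm. A picture is of the moment at which its call begins: read the wrist's pose just before it. camera_params takes no time and is no camera call; for the wrist camera it gives the pose at the moment of the call.
- arm.job_done(): hands the job in; it is judged then, once.
The state is a dict: "clock": time; "joints": joint angles; "joint_vel": joint speeds; "joint_efforts": joint torques, N m; "position": TCP position; "ee_rot": TCP orientation; "contact_force": force on the tool from outside, world axes, zero at the start; "wrist_torque": the same for the moment, N m; "gripper_width": finger opening in mm; "grasp_force": force on a finger pad.
Only numpy, scipy, OpenCV 4.12 (cv2) and the standard library are available. Lean on these libraries where they do the work, as an engineer would, in place of code of your own. Each camera call takes 0.05 s, during which the arm holds its last target. There are 200 camera calls.

## Working session

There is one attempt and no reset: what is moved stays moved. The work goes in short steps, Python scripts to look and compute and a tool call to move; the robot and the scene stay as the last step left them, time stands still between calls to the robot, and variables do not carry over. Pictures are saved under pics/ and viewed, at most 10 in all, crops included, and the job is handed in when it is done.

Besides the shell and the picture viewer there is one more tool, called after "Emit:" as name([rows], argument=value, ...), one row to a line, values as JSON. servo_tool: Moves the arm, as the interface text tells. Its arguments: {"type":"object","properties":{"rows":{"type":"array"}},"required":["rows"]}

```bash
ls; mkdir -p pics; python3 - <<'E'
from bench import arm
import cv2
s=arm.read_state();print(s)
for n in("scene","top"):
    cv2.imwrite(f"pics/{n}0.png",arm.get_image(n)[:,:,::-1])
    p=arm.camera_params(n);print(n,p)
E
```

```text
pics
{'clock': 0.0, 'joints': array([ 1.60461061e+00,  3.85588275e-01,  6.63440137e-03, -5.30123623e-04,
       -1.19401967e+00, -2.58594123e-01]), 'joint_vel': array([-1.44204496e-03, -8.37778848e-06,  4.33587690e-04, -4.21900800e-04,
       -1.95105224e-03,  7.28521630e-04]), 'joint_efforts': array([ 9.92961805e-05, -3.92292845e+01,  1.88398612e+01,  4.18625280e+00,
       -4.58580122e-03, -1.64324724e-06]), 'position': array([139.15365983, 608.70847858, 230.20118794]), 'ee_rot': array([ 9.93679307e-01, -1.12250566e-01, -8.51416299e-05,  1.11288611e-03]), 'contact_force': array([-0.20336972, -0.40868759,  0.07027275]), 'wrist_torque': array([-0.0296313 , -0.02977515, -0.0153347 ]), 'grasp_force': 0.0, 'gripper_width': 85.41779676276623}
scene {'intrinsics': array([[509.29204923,   0.        , 319.82769017],
       [  0.        , 509.29204923, 199.20131081],
       [  0.        ,   0.        ,   1.        ]]), 'D': array([0.01059098, 0.        , 0.        , 0.        , 0.        ]), 'R': array([[ 0.49980608,  0.86600066,  0.01538652],
       [ 0.48536271, -0.26532196, -0.83308301],
       [-0.71736805,  0.42384799, -0.55293396]]), 't': array([-313.14137547, -182.6855206 , 1906.94945283])}
top {'intrinsics': array([[432.50365193,   0.        , 313.8013387 ],
       [  0.        , 432.50365193, 203.84165786],
       [  0.        ,   0.        ,   1.        ]]), 'D': array([-0.04379975,  0.        ,  0.        ,  0.        ,  0.        ]), 'R': array([[-0.07969051, -0.99681376,  0.00342736],
       [-0.97118245,  0.07686572, -0.22560209],
       [ 0.22461982, -0.02130694, -0.9742135 ]]), 't': array([  52.50083896,  567.52729744, 1107.24281686])}
```

View pics/scene0.png

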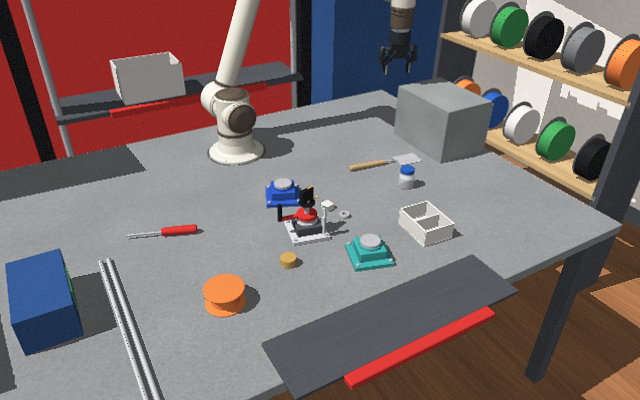

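View pics/top0.png

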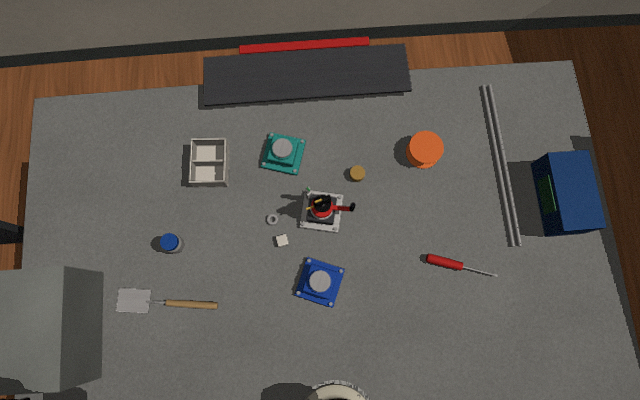

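The look-alikes in the top view are blue (320,282), turquoise (283,153) and the aluminium foot with red nut and knob (322,210). I take the last one and check it in one close crop: top view at left, scene view at right.

```bash
python3 - <<'E'
import cv2,numpy as np
a=cv2.imread("pics/top0.png")[180:240,290:365];b=cv2.imread("pics/scene0.png")[180:245,270:345]
f=lambda i:cv2.resize(i,(400,int(400*i.shape[0]/i.shape[1])),interpolation=cv2.INTER_CUBIC)
a,b=f(a),f(b);h=min(len(a),len(b))
c=np.clip(np.hstack([a[:h],b[:h]]).astype(float)*1.5,0,255)
cv2.imwrite("pics/crop0.png",c);print(c.shape)
E
```

```text
(320, 800, 3)[ WARN:0@0.093] global loadsave.cpp:1063 imwrite_ Unsupported depth image for selected encoder is fallbacked to CV_8U.
```

View pics/crop0.png

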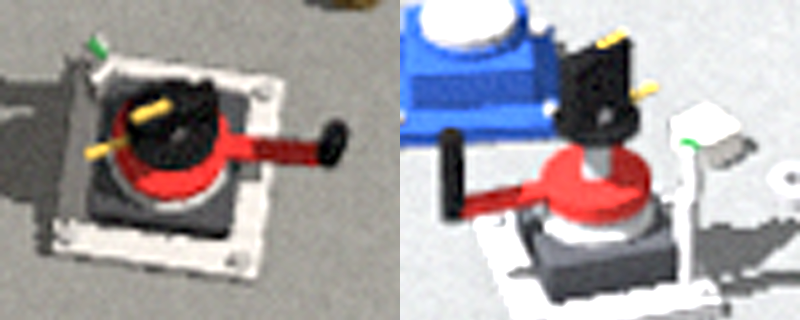

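```bash
cat > h.py <<'E'
from bench import arm
import cv2,numpy as np
def ray(n,uv,z,P=None):
    P=P or arm.camera_params(n)
    p=cv2.undistortPoints(np.array([[uv]],float),P["intrinsics"],P["D"])[0,0]
    d=P["R"].T@np.array([*p,1]);c=-P["R"].T@P["t"]
    return c+d*(z-c[2])/d[2]
def proj(n,X,P=None):
    P=P or arm.camera_params(n)
    return cv2.projectPoints(np.array(X,float).reshape(-1,3),cv2.Rodrigues(P["R"])[0],P["t"],P["intrinsics"],P["D"])[0][:,0]
E
python3 - <<'E'
from h import *
k=400/75
T=lambda x,y:(290+x/k,180+y/k)
S=lambda x,y:(270+(x-400)/k,180+y/k)
cs=[ray("top",T(*c),14) for c in[(108,58),(284,78),(258,277),(53,250)]]
for c in cs:print("corner",c)
print("ctr",np.mean(cs,0))
for nm,c,z in[("post top",(333,133),115),("tip",(90,154),105),("tab",(97,47),105),("stripe0",(133,118),150),("stripe1",(170,103),150),("barend",(212,85),150)]:
    print(nm,ray("top",T(*c),z))
for nm,c,z in[("post top",(452,135),115),("tip",(657,88),105),("tab",(688,143),105),("s0",(600,45),150),("s1",(625,37),150)]:
    print("scene",nm,ray("scene",S(*c),z))
P=arm.camera_params("wrist");print(P["R"],P["t"])
s=arm.read_state();print(s["position"])
E
```

```text
corner [620.2199281   13.28725063  14.        ]
corner [601.83141738 -79.46526126  14.        ]
corner [495.99850655 -55.71049712  14.        ]
corner [518.77137668  50.13025428  14.        ]
ctr [559.20530718 -17.93956337  14.        ]
post top [547.51765499 -91.12544065 115.        ]
tip [548.62351904  27.28585808 105.        ]
tab [602.32267506  19.71979279 105.        ]
stripe0 [554.4341172    5.99932184 150.        ]
stripe1 [560.29892284 -11.96953683 150.        ]
barend [567.45118342 -32.47881683 150.        ]
scene post top [558.95124935 -90.6135141  115.        ]
scene tip [558.19982095  32.13100576 105.        ]
scene tab [611.39354951  20.29060462 105.        ]
scene s0 [567.79575033  -8.26896614 150.        ]
scene s1 [567.20908106   6.96972777 150.        ]
[[-0.22380417 -0.97463268  0.0016817 ]
 [-0.93600576  0.21541462  0.27836982]
 [-0.27167059  0.06072624 -0.96047249]] [623.8400592  -37.02229535 378.45081463]
[139.19811148 608.76669073 230.34993488]
```

The crop confirms the choice: red nut and lever, post at about (352,206), pointer tip at (307,209), green tab at (308,189) in the top view. I'm moving above it for a close wrist-camera view.

Emit:
servo_tool([
  [[85,0,0,-80,0,0,0],[85,0,0,-80,0,0,0.1],[85,50,49,-80,0,0,0.28],[85,94,92,-80,0,0,0.45],[85,138,135,-80,0,0,0.63],[85,182,178,-80,0,0,0.8],[85,226,221,-80,0,0,0.98],[85,270,264,-80,0,0,1.15],[85,314,308,-80,0,0,1.3],[85,358,351,-80,0,0,1.4]],
])

```text
clock: 1.35
position: [409.7, 186.5, 311.3]
ee_rot: [-0.687, 0.727, 0.0, 0.0]
contact_force: [0.7, 1.2, 0.0]
gripper_width: 84.9
grasp_force: 0.0
```

```bash
python3 - <<'E'
from h import *
from scipy.spatial.transform import Rotation as R
s=arm.read_state();M=R.from_quat(s["ee_rot"]).as_matrix();print(s["clock"],s["position"],s["joints"],s["contact_force"]);print(M)
print("shift tool",M.T@(np.array([557,-42,310])-s["position"]))
E
```

```text
1.35 [409.73701061 186.5107542  311.27455082] [ 7.89924305e-01  2.72348095e-02 -2.52082170e-01 -1.69672603e-04
 -1.29126497e+00 -8.46918578e-01] [7.37109965e-01 1.21767245e+00 6.10303278e-04]
[[-5.70101370e-02 -9.98373599e-01  3.50592173e-05]
 [-9.98373563e-01  5.70101443e-02  2.67068534e-04]
 [-2.68632904e-04 -1.97765821e-05 -9.99999964e-01]]
shift tool [ 219.74395514 -160.05088658    1.21868567]
```

Emit:
servo_tool([
  [[40,45,-33,0,0,0,0],[40,90,-66,0,0,0,0],[40,135,-99,0,0,0,0],[40,180,-131,0,0,0,0],[40,218,-159,0,0,0,0],[40,218,-159,0,0,0,0],[40,218,-159,0,0,0,0]],
])

```text
clock: 2.22
position: [555.9, -37.8, 310.7]
ee_rot: [-0.688, 0.726, 0.0, -0.0]
contact_force: [-1.4, 0.0, -1.0]
gripper_width: 39.9
grasp_force: 0.0
```

```bash
python3 - <<'E'
from h import *
import pickle
P=arm.camera_params("wrist");s=arm.read_state()
im=arm.get_image("wrist")[:,:,::-1];cv2.imwrite("pics/w1.png",im)
pickle.dump((P,s),open("w1.pkl","wb"))
print(s["clock"],s["position"],s["joints"],P)
E
```

```text
2.225 [555.89493641 -37.80896699 310.74406776] [ 2.22767350e-01  2.23401315e-01 -2.31824265e-02 -3.86911389e-04
 -1.32546564e+00 -2.77154756e-01] {'intrinsics': array([[345.92235386,   0.        , 313.02439147],
       [  0.        , 345.92235386, 198.46013517],
       [  0.        ,   0.        ,   1.        ]]), 'D': array([-0.04042439,  0.        ,  0.        ,  0.        ,  0.        ]), 'R': array([[-9.98473321e-01,  5.52348544e-02, -3.71355102e-04],
       [ 5.29193404e-02,  9.58499509e-01,  2.80139670e-01],
       [ 1.58294176e-02,  2.79692335e-01, -9.59959180e-01]]), 't': array([556.72712441, -51.59553416, 456.75314717])}
```

View pics/w1.png

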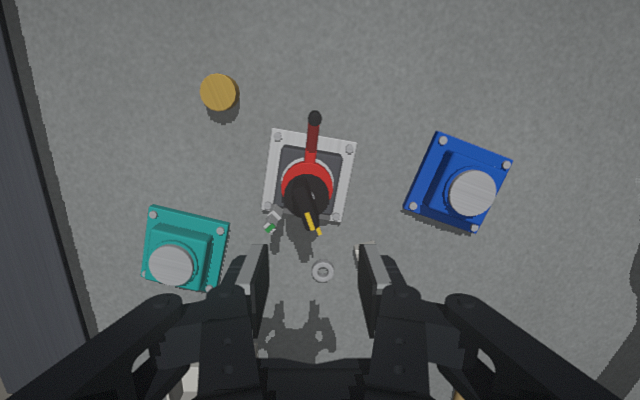

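```bash
python3 - <<'E'
import cv2
a=cv2.imread("pics/w1.png")[105:245,245:365]
cv2.imwrite("pics/w1c.png",cv2.convertScaleAbs(cv2.resize(a,None,fx=4.2,fy=4.2,interpolation=cv2.INTER_CUBIC),alpha=1.8))
E
```

```text
(no output)
```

View pics/w1c.png

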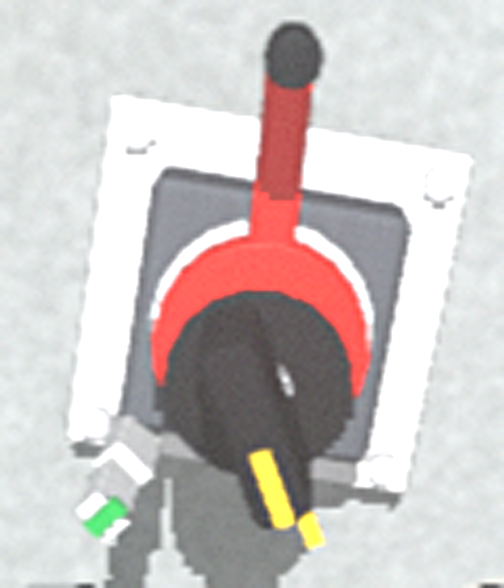

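```bash
python3 - <<'E'
from h import *
import pickle
from scipy.optimize import least_squares
P,s=pickle.load(open("w1.pkl","rb"))
C=lambda x,y:(245+(x+.5)/4.2-.5,105+(y+.5)/4.2-.5)
f=lambda c,z:ray("wrist",C(*c),z,P)
cs=np.array([f(c,14) for c in[(115,95),(470,155),(405,500),(70,440)]]);print(cs);c0=cs.mean(0)[:2];print("ctr",c0,np.linalg.norm(np.roll(cs,1,0)-cs,axis=1))
for n,c,z in[("post",(294,49),115),("tip",(316,545),105),("green",(104,517),105),("s0",(260,452),150),("s1",(282,525),150)]:
    p=f(c,z);d=p[:2]-c0;print(n,p,np.hypot(*d),np.degrees(np.arctan2(d[1],d[0])))
a=f((294,49),115)[:2];b=f((316,545),105)[:2];g=f((260,452),150)[:2];h=f((282,525),150)[:2]
print("stripe dir",np.degrees(np.arctan2(*(h-g)[::-1])))
E
```

```text
[[604.70543273 -76.54470284  14.        ]
 [499.58649449 -52.91733996  14.        ]
 [522.75665033  56.42374883  14.        ]
 [628.47743308  30.26139416  14.        ]]
ctr [563.88150266 -10.69422495] [109.41960682 107.74155862 111.76909153 108.90983752]
post [550.92165014 -92.00941863 115.        ] 82.34147496412803 -99.05552485021325
tip [551.97433844  33.20058248 105.        ] 45.48114641725044 105.17715579180496
green [605.81602227  22.53277715 105.        ] 53.50268782367939 38.391700970966234
s0 [563.10322437  -7.82317372 150.        ] 2.974668436461221 105.16711760030336
s1 [559.23934531   9.59893486 150.        ] 20.817347578237094 102.88498493854132
stripe dir 102.5046723111868
```

The crop shows the post top at (294,49), pointer tip at (316,545) and green tab at (104,517). The distances from the axis come out at 82, 45.5 and 53.5 mm, against 80, 45 and 46–60 mm expected. The axis is near (563,-12), lever at -99°, pointer at 104°, tab at 38°. Next I straddle the post with the open fingers.

Emit:
servo_tool([
  [[40,53,2,0,0,0,0.1],[40,53,2,50,0,0,0.1],[40,53,2,100,0,0,0.1],[40,53,2,150,0,0,0.1],[40,53,2,170,0,0,0.1],[40,53,2,170,0,0,0.1]],
])

```text
clock: 3.02
position: [550.2, -89.5, 140.1]
ee_rot: [-0.651, 0.759, 0.001, -0.001]
contact_force: [0.7, 0.7, 0.8]
gripper_width: 39.9
grasp_force: 0.0
```

```bash
cat > st.py <<'E'
from h import *
from scipy.spatial.transform import Rotation as R
s=arm.read_state();M=R.from_quat(s["ee_rot"]).as_matrix()
print(round(s["clock"],2),s["position"].round(1),"yaw",np.degrees(np.arctan2(M[1,0],M[0,0])).round(2),"F",s["contact_force"].round(2),"Ftool",(M.T@s["contact_force"]).round(2),"w",round(s["gripper_width"],1),round(s["grasp_force"],1))
def to(x,y,z): print("shift",(M.T@(np.array([x,y,z])-s["position"])).round(1))
E
python3 -c "
from st import *
to(551,-91.5,85)"
```

```text
3.02 [550.2 -89.5 140.1] yaw -98.71 F [0.72 0.68 0.83] Ftool [-0.78 -0.6  -0.83] w 39.9 0.0
shift [ 1.8 -1.3 55.1]
```

Emit:
servo_tool([
  [[40,2,-1,30,0,0,0],[40,2,-1,45,0,0,0],[40,2,-1,55,0,0,0],[30,2,-1,55,0,0,0],[30,2,-1,55,0,0,0],[30,2,-1,55,0,0,0]],
])

```text
clock: 3.78
position: [552.6, -92.8, 87.1]
ee_rot: [-0.651, 0.759, -0.0, 0.001]
contact_force: [0.0, 0.3, 0.2]
gripper_width: 30.2
grasp_force: 0.0
```

```bash
python3 -c "
from st import *
to(551,-91.5,85)
cv2.imwrite('pics/w2.png',arm.get_image('wrist')[:,:,::-1])"
```

```text
3.77 [552.6 -92.8  87.1] yaw -98.82 F [0.05 0.33 0.16] Ftool [-0.34  0.   -0.16] w 30.2 0.0
shift [-1.   1.8  2.1]
```

View pics/w2.png

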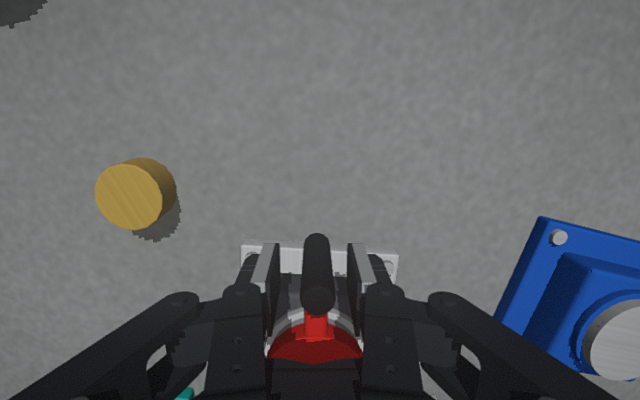

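The post at (317,270) stands midway between the pads at x=272 and x=355. I swing the lever anticlockwise.

Emit:
servo_tool([
  [[30,0,-4,0,0,0,-0.05],[30,0,-8,0,0,0,-0.1],[30,-1,-12,0,0,0,-0.15],[30,-2,-16,0,0,0,-0.2],[30,-3,-20,0,0,0,-0.25],[30,-4,-24,0,0,0,-0.3],[30,-6,-31,-1,0,0,-0.4],[30,-10,-38,-2,0,0,-0.5],[30,-13,-44,-2,0,0,-0.58],[30,-13,-44,-2,0,0,-0.58]],
])

```text
clock: 5.08
position: [598.0, -86.6, 88.5]
ee_rot: [0.84, -0.542, 0.0, -0.0]
contact_force: [-0.4, -0.6, 0.2]
gripper_width: 30.3
grasp_force: 0.0
```

```bash
python3 -c "
from st import *"
```

```text
5.08 [598.  -86.6  88.5] yaw -65.64 F [-0.42 -0.61  0.25] Ftool [ 0.38  0.63 -0.25] w 30.3 0.0
```

The lever is about 0.48 rad anticlockwise and moving freely at around 1 N. I lift off and take a closer look at the knob.

Emit:
servo_tool([
  [[40,0,3,0,0,0,0],[40,0,5,-20,0,0,0],[40,0,5,-70,0,0,0.05],[40,-20,5,-120,0,0,0.18],[40,-20,5,-140,0,0,0.18],[40,-20,5,-140,0,0,0.18]],
])

```text
clock: 5.82
position: [585.2, -70.4, 230.4]
ee_rot: [0.788, -0.615, 0.002, -0.002]
contact_force: [0.3, -0.6, 0.2]
gripper_width: 40.0
grasp_force: 0.0
```

```bash
python3 - <<'E'
from st import *
import pickle
P=arm.camera_params("wrist");im=arm.get_image("wrist")[:,:,::-1]
pickle.dump((P,s),open("w3.pkl","wb"));cv2.imwrite("pics/w3.png",im)
q=proj("wrist",[[563.3,-11.5,150]],P)[0];print(q)
x,y=int(q[0])-75,int(q[1])-70
y=max(0,min(y,400-130));print(x,y)
cv2.imwrite("pics/w3c.png",cv2.convertScaleAbs(cv2.resize(im[y:y+130,x:x+160],None,fx=4.2,fy=4.2,interpolation=cv2.INTER_CUBIC),alpha=1.8))
E
```

```text
5.83 [585.2 -70.4 230.4] yaw -75.93 F [ 0.33 -0.61  0.21] Ftool [ 0.67 -0.17 -0.21] w 40.0 0.0
[322.53411026 289.12147119]
247 219
```

View pics/w3c.png

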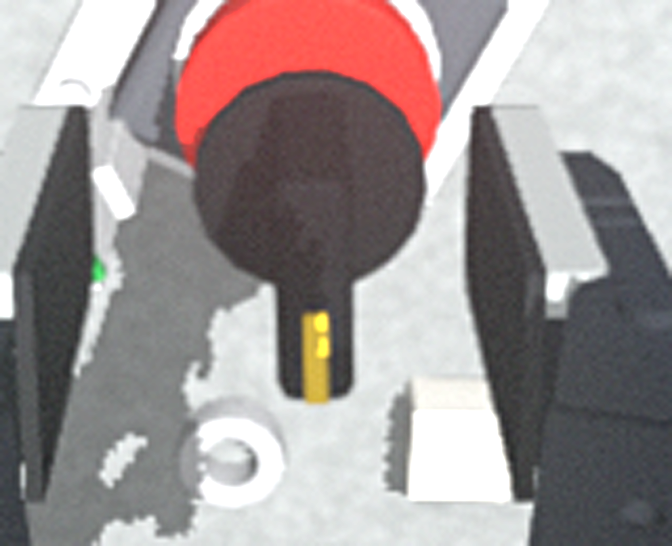

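```bash
python3 - <<'E'
from st import *
import pickle
P,s=pickle.load(open("w3.pkl","rb"))
f=lambda x,y,z:ray("wrist",(247+(x+.5)/4.2-.5,219+(y+.5)/4.2-.5),z,P)
a=f(316,315,150);b=f(317,400,150);u=(b-a)/np.linalg.norm(b-a)
print(a,b,"dir",np.degrees(np.arctan2(u[1],u[0])))
print("width",np.linalg.norm(f(278,370,150)-f(353,370,150)))
c=b-22*u;print("axis",c); to(c[0],c[1],118)
E
```

```text
5.88 [584.3 -70.5 228.4] yaw -75.95 F [-0.36 -0.36 -0.31] Ftool [0.26 0.44 0.31] w 39.8 0.0
[562.84573367  -7.76620798 150.        ] [558.36904938   8.8681638  150.        ] dir 105.06270571725634
width 13.233851420363454
axis [564.08632181 -12.37596    150.        ]
shift [-61.2   5.6 110.4]
```

Emit:
servo_tool([
  [[40,-40,4,20,0,0,-0.01],[40,-61,6,45,0,0,-0.01],[40,-61,6,80,0,0,-0.01],[40,-61,6,105,0,0,-0.01],[40,-61,6,110,0,0,-0.01],[40,-61,6,110,0,0,-0.01]],
])

```text
clock: 6.62
position: [563.9, -13.2, 117.7]
ee_rot: [0.791, -0.611, -0.0, 0.001]
contact_force: [0.0, 0.5, 0.3]
gripper_width: 40.2
grasp_force: 0.0
```

```bash
python3 -c "
from st import *
to(564,-12.4,118)"
```

```text
6.62 [563.9 -13.2 117.7] yaw -75.35 F [0.05 0.51 0.26] Ftool [-0.49 -0.18 -0.26] w 40.2 0.0
shift [-0.7 -0.3 -0.3]
```

Emit:
servo_tool([
  [[20,0,0,0,0,0,0],[14,0,0,0,0,0,0],[8,0,0,0,0,0,0],[8,0,0,0,0,0,0],[8,0,0,0,0,0,0]],
])

```text
clock: 7.25
position: [564.9, -12.8, 119.4]
ee_rot: [0.792, -0.611, 0.001, -0.001]
contact_force: [0.9, 0.4, 5.9]
gripper_width: 13.2
grasp_force: 59.2
```

```bash
python3 -c "
from st import *
print(s['wrist_torque'])"
```

```text
7.25 [564.9 -12.8 119.4] yaw -75.31 F [0.91 0.43 5.88] Ftool [-0.18 -1.   -5.87] w 13.2 59.2
[-0.01511927 -0.01342422 -0.05893425]
```

Emit:
servo_tool([
  [[8,0,0,0.4,0,0,0.12],[8,0,0,0.8,0,0,0.24],[8,0,0,1.2,0,0,0.36],[8,0,0,1.7,0,0,0.48],[8,0,0,2.1,0,0,0.6],[8,0,0,2.5,0,0,0.72],[8,0,0,2.9,0,0,0.84],[8,0,0,3.4,0,0,0.96],[8,0,0,3.8,0,0,1.08],[8,0,0,3.8,0,0,1.08]],
])

```text
clock: 8.5
position: [563.4, -12.5, 115.6]
ee_rot: [-0.364, 0.931, 0.0, -0.0]
contact_force: [-3.9, 3.1, 8.7]
gripper_width: 12.9
grasp_force: 59.9
```

```bash
python3 - <<'E'
from st import *
import pickle
print(s['wrist_torque'],s["joints"])
P=arm.camera_params("wrist");im=arm.get_image("wrist")[:,:,::-1]
pickle.dump((P,s),open("w4.pkl","wb"));cv2.imwrite("pics/w4.png",im)
t=arm.get_image("top")[:,:,::-1]; cv2.imwrite("pics/t4.png",t)
a=cv2.resize(im[250:400,200:430],(520,339),interpolation=cv2.INTER_CUBIC)
b=cv2.resize(t[170:230,280:350],(280,240),interpolation=cv2.INTER_CUBIC)
b=cv2.copyMakeBorder(b,0,99,0,0,cv2.BORDER_CONSTANT)
cv2.imwrite("pics/c4.png",cv2.convertScaleAbs(np.hstack([a,b]),alpha=1.6))
E
```

```text
8.5 [563.4 -12.5 115.6] yaw -137.26 F [-3.9   3.09  8.71] Ftool [ 0.77  4.93 -8.7 ] w 12.9 59.9
[ 0.83911174  1.16499555 -0.06427575] [ 2.65013849e-01  3.92494288e-01 -2.99535010e-01 -8.82758129e-04
 -8.79599620e-01 -1.08929095e+00]
```

View pics/c4.png

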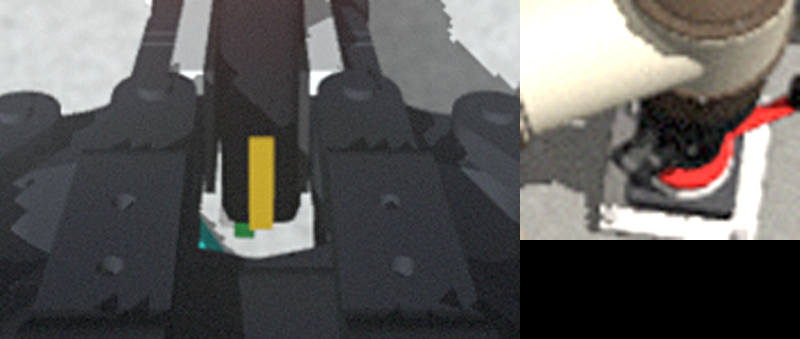

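```bash
python3 - <<'E'
from st import *
import pickle
P,s=pickle.load(open("w4.pkl","rb"))
k=520/230
f=lambda x,y,z:ray("wrist",(200+(x+.5)/k-.5,250+(y+.5)/k-.5),z,P)[:2]
ax=np.array([563.8,-12.3])
for n,p in[("greenL",f(235,231,105)),("greenR",f(254,233,105)),("stripe0",f(260.5,140,146.2)),("stripe1",f(260.5,228,146.2))]:
    d=p-ax;print(n,p,np.hypot(*d),np.degrees(np.arctan2(d[1],d[0])))
print(proj("wrist",[[*(ax+r*np.array([np.cos(a),np.sin(a)])),105] for a in np.radians([37,39.7,42.7]) for r in (46,53)],P)*1)
im=cv2.imread("pics/w4.png").astype(int);m=(im[:,:,1]>im[:,:,2]+25)&(im[:,:,1]>im[:,:,0]+15);m[:, :280]=0;m[:,330:]=0
y,x=np.nonzero(m);print(x.min(),x.max(),y.min(),y.max(),len(x),x.mean(),y.mean())
im=cv2.imread("pics/w1.png").astype(int);m=(im[:,:,1]>im[:,:,2]+25)&(im[:,:,1]>im[:,:,0]+25);m[:,:245]=0;m[:,365:]=0
y,x=np.nonzero(m);print(x.min(),x.max(),y.min(),y.max(),len(x),x.mean(),y.mean())
P,s=pickle.load(open("w1.pkl","rb"));p=ray("wrist",(x.mean(),y.mean()),105,P)[:2];d=p-ax;print(p,np.degrees(np.arctan2(d[1],d[0])))
E
```

```text
8.6 [563.4 -12.4 115.6] yaw -137.22 F [-4.21  1.5   9.2 ] Ftool [ 2.07  3.97 -9.19] w 13.3 59.9
greenL [609.62322004  23.6673363 ] 58.25304091315244 38.12890300839545
greenR [606.99750732  27.35761109] 58.64086251331722 42.5535869461234
stripe0 [566.49606419  -8.32715034] 4.8012807238805 55.838311554601795
stripe1 [579.47436852   3.69019925] 22.391344324660018 45.57146422089085
[[303.60634547 332.60405923]
 [302.40554495 343.6346515 ]
 [307.73559666 332.87116104]
 [307.10707806 343.93561289]
 [312.33259964 332.9742722 ]
 [312.34080485 344.05184155]]
304 311 349 354 42 307.07142857142856 351.7142857142857
265 274 223 232 48 269.6458333333333 227.75
[605.53479578  22.58916152] 39.89471198775664
```

Tab is at about 39.6°, pointer at 42.7°, so there is about 0.053 rad still to turn. Then I release and look again.

Emit:
servo_tool([
  [[8,0,0,0.1,0,0,0.03],[8,0,0,0.2,0,0,0.053],[8,0,0,0.2,0,0,0.053],[8,0,0,0.2,0,0,0.053]],
])

```text
clock: 9.1
position: [563.4, -12.4, 115.4]
ee_rot: [-0.34, 0.94, 0.0, -0.0]
contact_force: [-3.9, 2.9, 8.9]
gripper_width: 13.1
grasp_force: 59.8
```

```bash
python3 -c "
from st import *"
```

```text
9.1 [563.4 -12.4 115.4] yaw -140.25 F [-3.86  2.89  8.9 ] Ftool [ 1.13  4.7  -8.9 ] w 13.1 59.8
```

Emit:
servo_tool([
  [[20,0,0,0,0,0,0],[38,0,0,0,0,0,0],[38,0,0,-10,0,0,0],[38,0,0,-50,0,0,0],[38,27,0,-100,0,0,0],[38,70,0,-130,0,0,0],[38,70,0,-130,0,0,0],[38,70,0,-130,0,0,0]],
])

```text
clock: 10.1
position: [510.2, -57.5, 244.2]
ee_rot: [-0.34, 0.941, 0.0, 0.0]
contact_force: [-0.1, 0.9, -0.7]
gripper_width: 38.1
grasp_force: 0.0
```

```bash
python3 - <<'E'
from st import *
import pickle
P=arm.camera_params("wrist");im=arm.get_image("wrist")[:,:,::-1]
pickle.dump((P,s),open("w5.pkl","wb"));cv2.imwrite("pics/w5.png",im)
q=proj("wrist",[[563.8,-12.2,146]],P)[0];x,y=int(q[0])-60,int(q[1])-35;print(q,x,y)
cv2.imwrite("pics/w5c.png",cv2.convertScaleAbs(cv2.resize(im[y:y+110,x:x+120],None,fx=5,fy=5,interpolation=cv2.INTER_CUBIC),alpha=1.8))
E
```

```text
10.1 [510.2 -57.5 244.2] yaw -140.27 F [-0.09  0.9  -0.73] Ftool [-0.5   0.75  0.73] w 38.1 0.0
[313.76942318 285.85065259] 253 250
```

View pics/w5c.png

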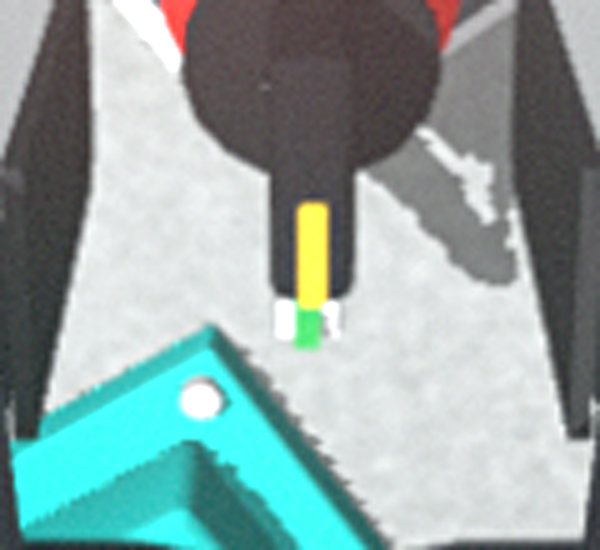

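```bash
python3 - <<'E'
from st import *
import pickle
P,s=pickle.load(open("w5.pkl","rb"))
f=lambda x,y,z:ray("wrist",(253+(x+.5)/5-.5,250+(y+.5)/5-.5),z,P)[:2]
a=f(313.5,208,146);b=f(313.5,305,146);u=(b-a)/np.linalg.norm(b-a);ang=lambda d:np.degrees(np.arctan2(d[1],d[0]))
ax=b-22*u;print("stripe dir",ang(b-a),"axis",ax,a,b)
for x in (297,308.5,320):
  g=f(x,330,105);d=g-ax;print(g,np.hypot(*d),ang(d))
im=cv2.imread("pics/w5.png").astype(int)
m=(im[:,:,1]>im[:,:,2]+25)&(im[:,:,1]>im[:,:,0]+25);m[:,:300]=0;m[:,330:]=0;y,x=np.nonzero(m)
for r in np.unique(y):print("g",r,x[y==r])
m=(im[:,:,2]>im[:,:,0]+50)&(im[:,:,1]>im[:,:,0]+40);m[:,:300]=0;m[:,330:]=0;y,x=np.nonzero(m)
for r in np.unique(y):print("y",r,x[y==r])
E
```

```text
10.15 [510.2 -57.4 243.5] yaw -140.25 F [ 0.84 -0.11 -0.16] Ftool [-0.58 -0.63  0.16] w 37.9 0.0
stripe dir 39.796870810699154 axis [563.46675167 -10.91353489] [566.70466613  -8.21610584] [580.36975827   3.16795537]
[608.02181455  22.41815991] 55.64310834131763 36.800205494932946
[606.62986255  24.09353282] 55.57471484322991 39.043481583691246
[605.23828377  25.76919199] 55.592115849517924 41.288803230227884
g 310 [312]
g 311 [312 313]
g 312 [312 313 314 315 316]
g 313 [312 313 314 315 316]
g 314 [312 313 314 315 316]
g 315 [312 313 314 315 316]
g 316 [312 313 314 315 316]
g 317 [312 313 314 315 316]
g 318 [312 313 314 315 316]
g 319 [312 313 314 315 316]
y 291 [313 314 315 316 317]
y 292 [312 313 314 315 316 317 318]
y 293 [312 313 314 315 316 317 318]
y 294 [312 313 314 315 316 317 318]
y 295 [312 313 314 315 316 317 318]
y 296 [312 313 314 315 316 317 318]
y 297 [312 313 314 315 316 317 318]
y 298 [312 313 314 315 316 317 318]
y 299 [312 313 314 315 316 317 318]
y 300 [312 313 314 315 316 317 318]
y 301 [312 313 314 315 316 317 318]
y 302 [312 313 314 315 316 317 318]
y 303 [312 313 314 315 316 317 318]
y 304 [312 313 314 315 316 317 318]
y 305 [312 313 314 315 316 317 318]
y 306 [312 313 314 315 316 317 318]
y 307 [312 313 314 315 316 317 318]
y 308 [312 313 314 315 316 317 318]
y 309 [312 313 314 315 316 317]
y 310 [313 314 315 316 317]
y 311 [313 314 315 316]
```

Pointer at 39.8° and tab centre at 39.0–39.3°: the yellow stripe (cols 312–318) and green tab (312–316) line up within about half a degree. Now back to the lever post.

```bash
python3 -c "
from st import *
to(589.6,-87.4,243.5);print(np.radians(-71)-np.arctan2(M[1,0],M[0,0]))"
```

```text
10.15 [510.2 -57.4 243.5] yaw -140.25 F [ 0.84 -0.11 -0.16] Ftool [-0.58 -0.63  0.16] w 37.9 0.0
shift [-41.8 -73.8  -0.1]
1.2086626051694844
```

Emit:
servo_tool([
  [[38,-7,-12,0,0,0,-0.17],[38,-14,-25,0,0,0,-0.34],[38,-21,-37,0,0,0,-0.51],[38,-28,-49,0,0,0,-0.68],[38,-35,-62,0,0,0,-0.85],[38,-42,-74,20,0,0,-1.02],[38,-42,-74,60,0,0,-1.2],[38,-42,-74,100,0,0,-1.21],[38,-42,-74,105,0,0,-1.21],[38,-42,-74,105,0,0,-1.21]],
])

```text
clock: 11.4
position: [590.7, -87.4, 139.2]
ee_rot: [0.815, -0.58, 0.0, 0.0]
contact_force: [0.0, 0.9, 1.3]
gripper_width: 37.9
grasp_force: 0.0
```

```bash
python3 - <<'E'
from st import *
to(589.6,-87.4,88)
P=arm.camera_params("wrist");im=arm.get_image("wrist")[:,:,::-1];cv2.imwrite("pics/w6.png",im)
cv2.imwrite("pics/w6c.png",cv2.convertScaleAbs(im[150:400,150:480],alpha=1.8))
E
```

```text
11.4 [590.7 -87.4 139.2] yaw -70.88 F [0.02 0.87 1.3 ] Ftool [-0.81 -0.31 -1.3 ] w 37.9 0.0
shift [-0.4  1.  51.2]
```

View pics/w6c.png

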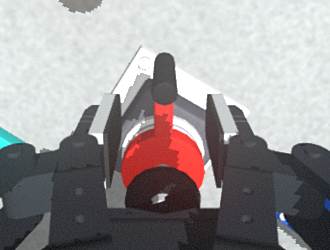

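The post at (164,65) is centred between the pads at x≈107 and x≈218. I descend and take the force zero.

Emit:
servo_tool([
  [[38,0,1,30,0,0,0],[38,0,1,45,0,0,0],[30,0,1,51,0,0,0],[30,0,1,51,0,0,0],[30,0,1,51,0,0,0]],
])

```text
clock: 12.08
position: [589.7, -87.9, 89.3]
ee_rot: [0.815, -0.58, 0.001, -0.001]
contact_force: [-0.5, 0.3, 0.9]
gripper_width: 29.9
grasp_force: 0.0
```

Emit:
servo_tool([
  [[30,0,4,0,0,0,0.05],[30,0,8,0,0,0,0.1],[30,-1,12,0,0,0,0.15],[30,-2,16,0,0,0,0.2],[30,-3,20,0,0,0,0.25],[30,-4,24,0,0,0,0.3],[30,-5,27,0,0,0,0.35],[30,-6,31,0,0,0,0.4],[30,-6,31,0,0,0,0.4]],
])

```text
clock: 13.2
position: [558.0, -92.4, 89.1]
ee_rot: [-0.683, 0.73, -0.0, 0.001]
contact_force: [1.0, 0.8, -0.7]
gripper_width: 30.1
grasp_force: 0.0
```

```bash
python3 -c "
from st import *"
```

```text
13.2 [558.  -92.4  89.1] yaw -93.8 F [ 1.    0.81 -0.74] Ftool [-0.88 -0.94  0.74] w 30.1 0.0
```

Emit:
servo_tool([
  [[30,0,4,0,0,0,0.05],[30,0,8,0,0,0,0.1],[30,-1,12,0,0,0,0.15],[30,-2,16,0,0,0,0.2],[30,-3,20,0,0,0,0.25],[30,-3,20,0,0,0,0.25]],
])

```text
clock: 13.95
position: [538.1, -88.1, 88.7]
ee_rot: [-0.587, 0.809, -0.0, 0.0]
contact_force: [0.4, 0.8, -0.6]
gripper_width: 29.7
grasp_force: 0.0
```

```bash
python3 -c "
from st import *"
```

```text
13.95 [538.1 -88.1  88.7] yaw -108.08 F [ 0.37  0.78 -0.64] Ftool [-0.86 -0.11  0.64] w 29.7 0.0
```

Emit:
servo_tool([
  [[30,0,2,0,0,0,0.025],[30,0,4,0,0,0,0.05],[30,0,6,0,0,0,0.075],[30,0,6,0,0,0,0.075]],
])

```text
clock: 14.45
position: [532.0, -86.2, 88.3]
ee_rot: [-0.556, 0.831, 0.0, -0.0]
contact_force: [0.6, -0.1, -0.3]
gripper_width: 30.0
grasp_force: 0.1
```

Emit:
servo_tool([
  [[30,0,2,0,0,0,0.025],[30,0,4,0,0,0,0.05],[30,0,6,0,0,0,0.075],[30,0,6,0,0,0,0.075]],
])

```text
clock: 14.95
position: [526.3, -83.9, 88.3]
ee_rot: [-0.524, 0.852, 0.0, -0.0]
contact_force: [0.3, -0.6, -0.7]
gripper_width: 29.7
grasp_force: 0.0
```

Emit:
servo_tool([
  [[30,0,2,0,0,0,0.025],[30,0,4,0,0,0,0.05],[30,0,6,0,0,0,0.075],[30,0,6,0,0,0,0.075]],
])

```text
clock: 15.45
position: [521.0, -81.1, 88.3]
ee_rot: [-0.492, 0.871, 0.0, -0.0]
contact_force: [0.8, -0.1, 0.3]
gripper_width: 29.9
grasp_force: 0.0
```

```bash
python3 -c "
from st import *
print(s['joints'])"
```

```text
15.45 [521.  -81.1  88.3] yaw -121.06 F [ 0.76 -0.09  0.3 ] Ftool [-0.31 -0.7  -0.3 ] w 29.9 0.0
[ 1.53363235e-01  3.74295021e-01 -4.18228477e-01 -1.06300260e-04
 -7.78807780e-01 -6.95458887e-01]
```

Emit:
servo_tool([
  [[30,0,2,0,0,0,0.025],[30,0,4,0,0,0,0.05],[30,0,6,0,0,0,0.075],[30,0,6,0,0,0,0.075]],
])

```text
clock: 15.95
position: [515.9, -78.0, 88.3]
ee_rot: [-0.459, 0.888, 0.0, -0.0]
contact_force: [0.6, 0.8, -0.3]
gripper_width: 30.0
grasp_force: 0.0
```

Emit:
servo_tool([
  [[30,0,2,0,0,0,0.025],[30,0,4,0,0,0,0.05],[30,-0.5,6,0,0,0,0.075],[30,-0.5,6,0,0,0,0.075]],
])

```text
clock: 16.45
position: [511.3, -74.1, 88.3]
ee_rot: [-0.425, 0.905, 0.0, -0.0]
contact_force: [0.1, -1.3, -0.0]
gripper_width: 30.1
grasp_force: 0.0
```

```bash
python3 -c "
from st import *"
```

```text
16.45 [511.3 -74.1  88.3] yaw -129.66 F [ 0.06 -1.28 -0.05] Ftool [ 0.95 -0.86  0.05] w 30.1 0.0
```

Emit:
servo_tool([
  [[30,0,2,0,0,0,0.025],[30,0,4,0,0,0,0.05],[30,-0.5,6,0,0,0,0.075],[30,-0.5,6,0,0,0,0.075]],
])

```text
clock: 16.95
position: [507.0, -69.9, 88.3]
ee_rot: [-0.391, 0.92, 0.0, -0.0]
contact_force: [-1.2, -0.6, 0.7]
gripper_width: 29.8
grasp_force: 0.0
```

Emit:
servo_tool([
  [[30,0,2,0,0,0,0.025],[30,0,4,0,0,0,0.05],[30,-0.5,6,0,0,0,0.075],[30,-0.5,6,0,0,0,0.075]],
])

```text
clock: 17.45
position: [503.2, -65.6, 88.3]
ee_rot: [-0.356, 0.934, -0.0, -0.0]
contact_force: [0.8, -0.8, -0.3]
gripper_width: 30.0
grasp_force: 0.9
```

```bash
python3 -c "
from st import *"
```

```text
17.45 [503.2 -65.6  88.3] yaw -138.26 F [ 0.82 -0.8  -0.29] Ftool [-0.08 -1.14  0.29] w 30.0 0.9
```

Emit:
servo_tool([
  [[30,0,1.5,0,0,0,0.019],[30,0,3,0,0,0,0.038],[30,0,3,0,0,0,0.038]],
])

```text
clock: 17.82
position: [501.6, -63.4, 88.3]
ee_rot: [-0.338, 0.941, -0.0, 0.0]
contact_force: [2.9, -3.9, -2.6]
gripper_width: 30.0
grasp_force: 2.5
```

```bash
python3 -c "
from st import *"
```

```text
17.82 [501.6 -63.4  88.3] yaw -140.43 F [ 2.86 -3.94 -2.59] Ftool [ 0.31 -4.86  2.59] w 30.0 2.5
```

Emit:
servo_tool([
  [[30,0,1.5,0,0,0,0.019],[30,0,3,0,0,0,0.038],[30,0,3,0,0,0,0.038]],
])

```text
clock: 18.2
position: [500.1, -61.3, 88.3]
ee_rot: [-0.321, 0.947, -0.0, 0.001]
contact_force: [3.5, -5.7, -4.4]
gripper_width: 29.8
grasp_force: 3.5
```

```bash
python3 -c "
from st import *"
```

```text
18.2 [500.1 -61.3  88.3] yaw -142.6 F [ 3.54 -5.71 -4.4 ] Ftool [ 0.66 -6.69  4.41] w 29.8 3.5
```

Emit:
servo_tool([
  [[30,0,1.5,0.3,0,0,0.019],[30,0,3,0.5,0,0,0.038],[30,0,3,0.5,0,0,0.038]],
])

```text
clock: 18.58
position: [498.8, -59.3, 88.2]
ee_rot: [-0.303, 0.953, -0.001, 0.001]
contact_force: [4.4, -8.1, -3.5]
gripper_width: 29.9
grasp_force: 4.7
```

```bash
python3 -c "
from st import *"
```

```text
18.57 [498.8 -59.3  88.2] yaw -144.76 F [ 4.37 -8.05 -3.54] Ftool [ 1.08 -9.09  3.56] w 29.9 4.7
```

Emit:
servo_tool([
  [[30,0,1.5,0.2,0,0,0.019],[30,0,3,0.3,0,0,0.038],[30,0,3,0.3,0,0,0.038]],
])

```text
clock: 18.95
position: [497.6, -57.2, 88.1]
ee_rot: [-0.285, 0.959, -0.001, 0.001]
contact_force: [6.3, -10.6, -3.7]
gripper_width: 30.0
grasp_force: 5.8
```

```bash
python3 -c "
from st import *"
```

```text
18.95 [497.6 -57.2  88.1] yaw -146.93 F [  6.34 -10.57  -3.75] Ftool [  0.47 -12.31   3.79] w 30.0 5.8
```

Emit:
servo_tool([
  [[30,0,0,0,0,0,0],[30,0,0,0,0,0,0]],
])

```text
clock: 19.2
position: [497.6, -57.3, 88.1]
ee_rot: [-0.285, 0.959, -0.001, 0.001]
contact_force: [5.4, -9.6, -3.1]
gripper_width: 30.2
grasp_force: 5.7
```

```bash
python3 -c "
from st import *"
```

```text
19.2 [497.6 -57.3  88.1] yaw -146.92 F [ 5.42 -9.58 -3.08] Ftool [  0.7  -10.98   3.12] w 30.2 5.7
```

About 11.6 N now. A half-millimetre more, then back off to the gap's middle and lift clear.

Emit:
servo_tool([
  [[30,0,0.5,0,0,0,0.006],[30,0,0.5,0,0,0,0.006],[30,0,0.5,0,0,0,0.006]],
])

```text
clock: 19.58
position: [497.5, -57.0, 88.1]
ee_rot: [-0.282, 0.959, -0.001, 0.002]
contact_force: [6.6, -11.3, -3.4]
gripper_width: 30.1
grasp_force: 6.2
```

Emit:
servo_tool([
  [[30,0,-4,0,0,0,0],[30,0,-8,0,0,0,0],[30,0,-8,0,0,0,0],[36,0,-8,-20,0,0,0],[36,0,-8,-70,0,0,0],[36,30,-8,-120,0,0,0],[36,30,-8,-160,0,0,0],[36,30,-8,-160,0,0,0],[36,30,-8,-160,0,0,0]],
])

```text
clock: 20.7
position: [473.9, -78.3, 246.8]
ee_rot: [-0.282, 0.96, 0.001, -0.001]
contact_force: [-0.7, -0.3, -0.6]
gripper_width: 36.1
grasp_force: 0.0
```

```bash
python3 - <<'E'
from st import *
import pickle
P=arm.camera_params("wrist");im=arm.get_image("wrist")[:,:,::-1].copy();cv2.imwrite("pics/w7.png",im);pickle.dump((P,s),open("w7.pkl","wb"))
im=im.astype(int)
m=(im[:,:,1]>im[:,:,2]+25)&(im[:,:,1]>im[:,:,0]+25);w=(im[:,:,2]>im[:,:,0]+50)&(im[:,:,1]>im[:,:,0]+40)
q=proj("wrist",[[563.6,-11.8,146],[608,25,105]],P);print(q)
for n,k,z in(("g",m,105),("y",w,146)):
    l,lab,stt,c=cv2.connectedComponentsWithStats(k.astype(np.uint8))
    for i in range(1,l):
        if stt[i,4]>8 and abs(c[i]-q[0]).max()<90:
            y,x=np.nonzero(lab==i);p=np.array([ray("wrist",(a,b),z,P)[:2] for a,b in zip(x,y)])
            u=np.linalg.svd(p-p.mean(0))[2][0];u=u if u[0]>0 else -u
            print(n,stt[i],c[i],p.mean(0),"dir",np.degrees(np.arctan2(u[1],u[0])),"bearing",np.degrees(np.arctan2(*(p.mean(0)-[563.6,-11.6])[::-1])))
E
```

```text
20.7 [473.9 -78.3 246.8] yaw -147.3 F [-0.73 -0.26 -0.64] Ftool [0.75 0.18 0.65] w 36.1 0.0
[[322.0022267  328.34359433]
 [327.59015811 350.73722528]]
g [325 349   6   5  14] [327.85714286 351.5       ] [608.62838851  25.7311655 ] dir -21.374912224860612 bearing 39.66071600221751
y [321 332   8  20 113] [324.31858407 341.6460177 ] [573.67924999  -2.89590444] dir 39.24116832319668 bearing 40.812767958351394
```

```bash
python3 -c "
from bench import arm
print(arm.job_done())"
```

```text
the job is handed in; nothing more can be done
None
```

I loosened the nut, set the adjuster's pointer to the green tab (within about 1° in the last images), retightened the nut at about 12–13 N, and handed the job in at 20.7 s with the arm clear.

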